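# Check that the wafer spinner's chuck runs free, then close the machine

## Task

The chuck of the wafer spinner has just been refitted. Lift the loupe off its hub and stand it on the bench, pull the spindle lock fully out, and flick the chuck round by hand so that it spins on by itself and makes more than one full turn in all. When it has come to rest, shut the lid and push the lid bolt fully home; leave everything else on the bench where it is.

Things in the scene. Friction and masses are not known exactly. Their poses are not given: they have to be found in the camera images.
- spinner: Wafer spinner, fixed: grey housing, x -120..+84, y -100..+114 mm in its frame, deck at z = 78 mm. Origin: on the bench under the bowl's centre (the chuck's axis); x to the back (away from its front panel), y to its left, z up. The spindle lock's knob stands on the front deck at y = 0, the lid bolt on the left deck at y = +98 mm, the lid's hinge runs along the right edge.
- bowl (a point): Centre of the round open bowl's floor, at z = 40 mm on the chuck's axis. Inner radius 70 mm, rim level with the deck at z = 78 mm.
- chuck_hub (a point): Centre of the chuck hub's flat top, z = 74 mm, hub 33 mm across. Three flat arms, 120 degrees apart, 14 mm wide, between z = 49 and 59 mm, reach out to 58 mm radius and end in forks 18 mm wide (from 40 mm radius on); each arm has an upright pin 8 mm thick at 40 mm radius, top at z = 72 mm.
- chuck (a joint): Turn of the chuck, rad, anticlockwise from above, counting on past full turns. At 0 (start, within 0.02) one arm points along the spinner's -x, to the lock. Locked, it cannot turn. Unlocked it is light (0.0003 kg m2): push an arm sideways with a fingertip, leave, and it runs on and stops by itself; from 4 rad/s about one turn in 3 s. A finger left between the arms stops it.
- spindle_lock (a joint): Draw of the spindle lock, m: 0 = pushed in (its pin, under the deck, sits in the fork of an arm), 0.022 = fully pulled out. It slides along the spinner's -x (outwards, to the front), rubs with about 2 N and stays where it is left.
- lock_knob (a point): The spindle lock's knob on the front deck: upright black shank 12 to 13 mm thick with a 16 mm ball on top (top z = 117 mm). This point is on its axis at z = 100 mm, 22 mm above the deck; all round it is free while the lid is open.
- lid (a joint): Opening of the lid, rad: 0 = shut, 1.65 to 2.0 at the start (leaning out to the spinner's right). Hinge line along the spinner's x at y = -86, z = 82 mm. The hinge is stiff: the lid stays at any angle and takes about 1 to 4 N at its free edge to swing.
- lid_edge (a point): Middle of the lid's free edge, on its outer face (top when shut, right when open). Dark frame with clear window, 166 mm from hinge to free edge, 150 mm wide (along the spinner's x), 6 mm thick. A tongue 28 mm wide stands 24 mm out beyond the edge, 40 mm behind the middle; with the lid shut it lies in the bolt's path. Axes: x along the hinge, y from hinge to edge, z the outward normal.
- lid_bolt (a joint): Travel of the lid bolt, m: 0 = drawn back (start within 0.005), 0.044 = fully home across the tongue of the shut lid. It slides along the spinner's +x (to the back), rubs with about 1.5 N and stays where it is left.
- bolt_knob (a point): The lid bolt's knob: upright black shank 12 mm thick with a 14 mm ball on top (top z = 122 mm). This point is on its axis at z = 106 mm. The 8 mm rod lies at z = 91 mm and ends 6 mm in front of the knob's axis; the side towards the front (-x) is free. The rod's guide and keeper (x +9..+18 and +59..+68 mm in the spinner's frame) reach z = 97 mm.
- loupe: Black loupe ring, 34 mm across, 21 mm tall, left standing on the chuck's hub. Origin: centre of its underside. Free bench to stand it on: left of the spinner, around x = 0.51, y = 0.44 m (some 40 mm each way).
- bottle_ipa: Bystander: capped white bottle, 54 mm across, 150 mm tall. Origin: centre of its underside.
- lens_can: Bystander: black round lens container, 39 mm across, 52 mm tall. Origin: centre of its underside.
- tissue_pack: Bystander: flat pack of lens tissue, 88 x 62 x 14 mm. Origin: centre of its underside.
- tweezers: Bystander: thin metal tweezers, 128 mm long, lying flat. Origin: centre of its underside.
- hex_keys: Bystander: hex keys in a clip holder, 98 x 26 x 28 mm. Origin: centre of its underside.
- screw_tin: Bystander: round lidded tin, 64 mm across, 28 mm tall. Origin: centre of its underside.
- fuse_box: Bystander: small box, 58 x 34 x 18 mm. Origin: centre of its underside.
- marker_black: Bystander: marker pen, 124 mm long, 16 mm thick. Origin: centre of its underside.

How it is judged:
By the outcome, as a careful person would: the job done as asked, in the order asked, and still so for the second after the job is handed in, with the robot touching nothing.
It also fails if it takes over 72 s, if anything falls off the work surface, if the arm or the gripper's body presses on something with over 40 N, if the wrist force passes 120 N, or if a joint passes its speed limit or range.

## Robot

A 6-joint arm with a two-finger parallel gripper is mounted at the origin on a cart in front of the work surface, level with it; the furniture and walls round the work are solid. World frame = base frame: x ahead of the robot, y to its left, z up, the work surface at z = 0. Lengths are in m, angles in degrees, forces in N, time in s.
With the tool pointing down it reaches from about 0.275 to 0.825 m from the base axis. Payload 4.9 kg.
Tool frame: the origin (TCP) lies midway between the tips of the shut fingers; the grasp point (between the pads) lies robot.grip_depth behind it (robot.grip_depth is the distance from the TCP to the grasp point, in m); z points along the fingers, y is the line along which they close (so a half turn about z gives the same grasp; the last joint's range is limited). The gripper opens to 85 mm and grips with 20 to 120 N. Pads are 22 mm wide; open, the fingers measure 114 mm over their backs; the gripper's body (76 mm by 85 mm) begins 54 mm behind the grasp point. The pads swing forward as they close: fully open they stand 13 mm farther back than shut.
Start: joints at [56.368, 18.69, -11.035, 60.275, 0, 82.311], TCP at [0.241, 0.495, 0.231] pointing down, gripper open.
Joint ranges: [-152.03, 152.03], [-55.5, 102.48], [-74.3, 77.21], [-110.64, 120.58], [-84.22, 78.4], [-180, 180]. Speed limits (degrees/s): [147.25, 147.25, 180, 180, 180, 180].

## Interface

Orientations are given as [roll, pitch, yaw] about the fixed x, y, z axes, in that order (R = Rz(yaw) Ry(pitch) Rx(roll)).
In Python, from bench import observe, capture, camera_info, ticket, robot gives the robot as it stands.
- The arm moves only by the tool send_rows, never from a script. Its argument "deltas" is a list of rows, each a list of 7 numbers: the shift along the tool's x, y, z in cm, then the turn, a rotation vector about the tool's x, y, z in degrees, then the opening in per cent of the stroke, from 0 (shut) to 100 (fully open). A call has 1 to 5 rows; each row is the pose to reach, as a shift and turn from the pose commanded when the call began, along the tool's axes at that moment; what a row does not reach only later rows make up. A row lasts 1/8 s, in which the tool goes at most 62.5 mm and 10.7 degrees, less where a joint would pass 70% of its speed; a pose out of reach is approached as far as the arm can. A call with a gripper value outside its range is refused whole. The fingers move at their own pace and stop on an object; "force" is the grip in N (left out, the last holds). Time passes only in rows, so rows that repeat a pose let the fingers close. It gives the time, the measured TCP pose, the force, the opening and the grip force at its end, in the units of the state.
- observe(): the state, without advancing time (a new reading comes with each control period).
- capture(name): name is "scene" or "top" or "wrist"; returns the picture (384x512x3 uint8, red, green, blue); there is no depth.
- camera_info(name): a dict with "intrinsics" (3x3 intrinsics, pixels), "rvec" (rotation vector, rad) and "tvec" (3), from world to camera coordinates, as OpenCV has them. Camera axes: x right, y down, z forward; pixel columns grow to the right and rows downward; lengths in m; the calibration is good to about 2 mm. The wrist camera is an equidistant fisheye: a pixel r from the principal point sees the ray r / f radians off the axis. A picture is of the moment at which its call begins: read the wrist's pose just before it. camera_info takes no time and is no camera call; for the wrist camera it gives the pose at the moment of the call.
- ticket.sign_off(): hands the job in; it is judged then, once.
The state is a dict: "clock": time; "q": joint angles; "qd": joint speeds; "tau": joint torques, N m; "tool_pos": TCP position; "orientation": TCP orientation; "wrist_force": force on the tool from outside, world axes, zero at the start; "ft_torque": the same for the moment, N m; "opening": opening from 0.0 (shut) to 1.0 (fully open); "grip_force": force on a finger pad.
Only numpy, scipy, OpenCV 4.12 (cv2) and the standard library are available. Lean on these libraries where they do the work, as an engineer would, in place of code of your own. Each camera call takes 0.05 s, during which the arm holds its last target. There are 200 camera calls.

## Working session

There is one attempt and no reset: what is moved stays moved. The work goes in short steps, Python scripts to look and compute and a tool call to move; the robot and the scene stay as the last step left them, time stands still between calls to the robot, and variables do not carry over. Pictures are saved under pics/ and viewed, at most 10 in all, crops included, and the job is handed in when it is done.

Besides the shell and the picture viewer there is one more tool, called after "Request:" as name(argument=value, ...), one argument or row to a line, values as JSON. send_rows: Moves the arm, as the interface text tells. Its arguments: {"type":"object","properties":{"deltas":{"type":"array"},"force":{"type":"number"}},"required":["deltas"]}

```bash
ls; mkdir -p pics
python3 - <<'E'
from bench import *
import cv2
print(observe()); print(robot.grip_depth)
for n in("scene","top"):
    i=capture(n); cv2.imwrite(f"pics/{n}0.png",cv2.resize(i[:,:,::-1],(800,600),interpolation=cv2.INTER_CUBIC)); print(camera_info(n))
E
```

```text
pics
{'clock': 0.0, 'q': array([ 5.63665327e+01,  1.87326141e+01, -1.10897192e+01,  6.02749641e+01,
        2.98522427e-04,  8.23117715e+01]), 'qd': array([ 0.02583702,  0.02976667, -0.03010235,  0.10079152,  0.00658212,
       -0.00434503]), 'tau': array([ 1.50115116e-03, -4.43399835e+01,  2.62439507e+01,  1.54372148e-02,
       -3.81494840e-05,  1.58377571e-05]), 'tool_pos': array([0.24029797, 0.4941037 , 0.23051285]), 'orientation': array([-1.79903617e+02, -1.33125337e-02,  1.54054750e+02]), 'wrist_force': array([ 0.76699786, -0.08909888,  0.66259515]), 'ft_torque': array([-0.06428626, -0.01360236,  0.02869379]), 'grip_force': 0.0, 'opening': 0.99974335737276}
0.0187
{'intrinsics': array([[393.5842892 ,   0.        , 257.35275034],
       [  0.        , 393.5842892 , 190.43021531],
       [  0.        ,   0.        ,   1.        ]]), 'rvec': array([ 2.57920028, -0.11976894,  0.05257884]), 'tvec': array([-0.52613734,  0.1930123 ,  1.09355536])}
{'intrinsics': array([[418.36188879,   0.        , 254.25755189],
       [  0.        , 418.36188879, 187.73324011],
       [  0.        ,   0.        ,   1.        ]]), 'rvec': array([ 2.18956907, -2.17556497,  0.05415575]), 'tvec': array([0.13666973, 0.54292028, 1.48571703])}
```

View pics/scene0.png

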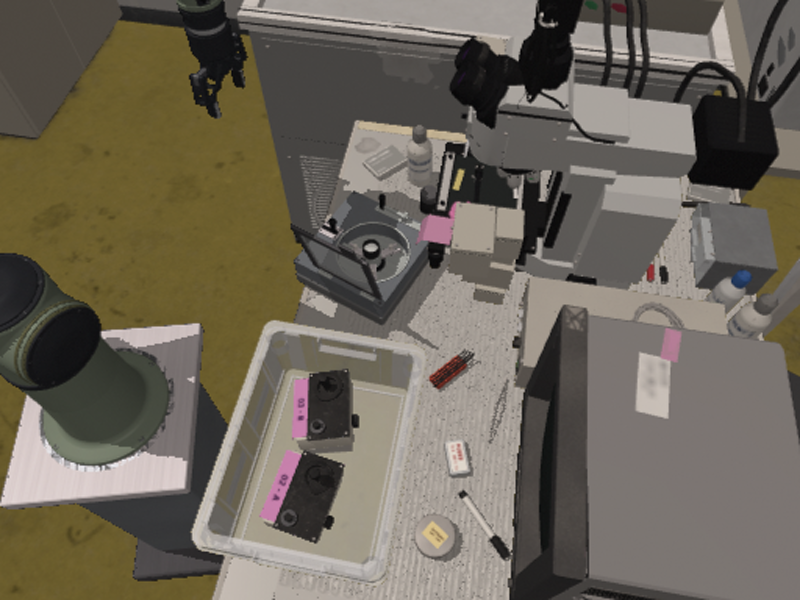

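View pics/top0.png

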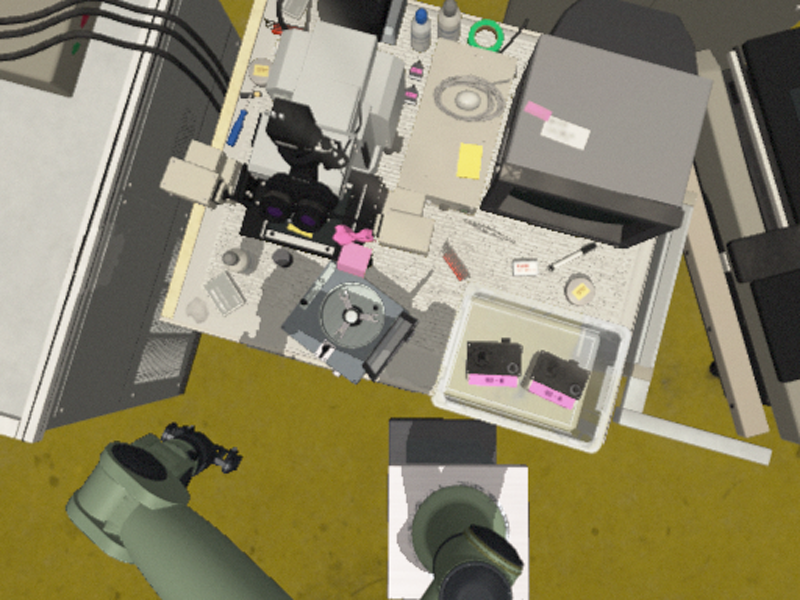

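The scene view shows the spinner near (365,255) and its lid open toward the lower left. The top view shows the chuck at about (351,316), the housing rotated, and the lid on the right. I'll enlarge both.

```bash
cat > h.py <<'E'
import numpy as np,cv2
from bench import *
def ray(n,u,v,ci=None):
    ci=ci or camera_info(n);K=ci["intrinsics"];R=cv2.Rodrigues(np.array(ci["rvec"]))[0];t=np.array(ci["tvec"]).ravel()
    d=np.linalg.inv(K)@[u,v,1]
    if n=="wrist":
        r=np.hypot(d[0],d[1]);d=np.array([d[0]/r*np.sin(r),d[1]/r*np.sin(r),np.cos(r)])
    return -R.T@t,R.T@d
def atz(n,u,v,z,ci=None):
    c,d=ray(n,u,v,ci);return c+d*(z-c[2])/d[2]
def crop(i,x0,y0,w,h,s,name):
    cv2.imwrite(f"pics/{name}.png",cv2.resize(i[y0:y0+h,x0:x0+w,::-1],None,fx=s,fy=s,interpolation=cv2.INTER_CUBIC))
E
python3 - <<'E'
from h import *
a=cv2.imread("pics/top0.png");t=capture("top");s=capture("scene")
A=cv2.resize(t[150:250,175:275,::-1],(400,600*2//3)) 
B=cv2.resize(s[110:210,180:280,::-1],(400,400))
cv2.imwrite("pics/c1.png",np.hstack([A,B]))
print(atz("top",351*.64,316*.64,.074),atz("scene",371*.64,246*.64,.095))
E
```

```text
[0.48763611 0.24140831 0.074     ] [0.49127326 0.24172258 0.095     ]
```

View pics/c1.png

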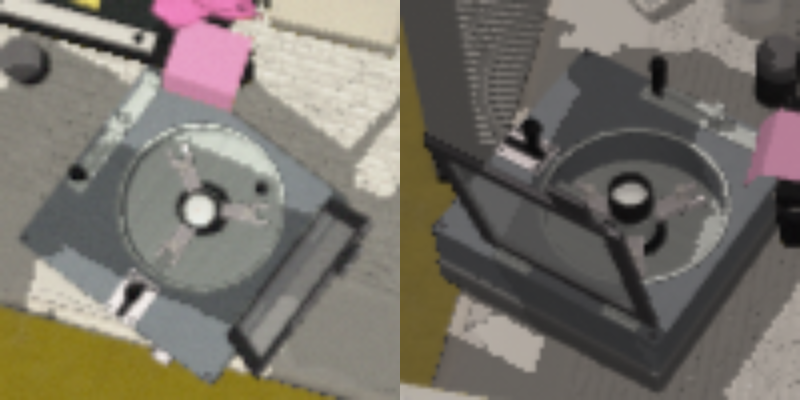

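```bash
cat >> h.py <<'E'
def tri(r):
    A=sum(np.eye(3)-np.outer(d,d)/(d@d) for c,d in r);b=sum((np.eye(3)-np.outer(d,d)/(d@d))@c for c,d in r)
    return np.linalg.solve(A,b)
def proj(n,P):
    ci=camera_info(n);return cv2.projectPoints(np.array(P,float).reshape(-1,3),np.array(ci["rvec"]),np.array(ci["tvec"]),ci["intrinsics"],None)[0][:,0]
E
python3 - <<'E'
from h import *
T=lambda x,y:(175+x/4-.4,150+y/4-.4)
S=lambda x,y:(180+(x-400)/4-.4,110+y/4-.4)
print("rim",atz("top",*T(203,207),.078),atz("scene",*S(633,206),.078))
print("loupe",atz("top",*T(203,209),.095),atz("scene",*S(630,194),.095))
for nm,t,s,z in(("lock",(133,289),(533,130),.109),("bolt",(78,173),(659,64),.115)):
    a=ray("top",*T(*t));b=ray("scene",*S(*s));print(nm,tri([a,b]),atz("top",*T(*t),z),atz("scene",*S(*s),z))
for nm,s in(("edgeA",(432,140)),("edgeB",(605,235))):print(nm,[atz("scene",*S(*s),z).round(3) for z in(.2,.24)])
for nm,s in(("edgeA",(240,335)),("edgeB",(338,200)),("edgeA",(262,372)),("edgeB",(368,222))):print(nm,[atz("top",*T(*s),z).round(3) for z in(.09,.2,.24)])
E
```

```text
rim [0.4906066  0.23865468 0.078     ] [0.49192908 0.24069108 0.078     ]
loupe [0.48838815 0.23722637 0.095     ] [0.4900969  0.23937111 0.095     ]
lock [0.42087659 0.29416229 0.10991449] [0.4203206 0.2942506 0.109    ] [0.42136748 0.2949329  0.109     ]
bolt [0.51856792 0.34003695 0.12248898] [0.51742043 0.34121895 0.115     ] [0.52050191 0.34669816 0.115     ]
edgeA [array([0.358, 0.217, 0.2  ]), array([0.363, 0.185, 0.24 ])]
edgeB [array([0.469, 0.129, 0.2  ]), array([0.469, 0.101, 0.24 ])]
edgeA [array([0.382, 0.205, 0.09 ]), array([0.387, 0.198, 0.2  ]), array([0.388, 0.196, 0.24 ])]
edgeB [array([0.497, 0.122, 0.09 ]), array([0.493, 0.122, 0.2  ]), array([0.492, 0.122, 0.24 ])]
edgeA [array([0.351, 0.186, 0.09 ]), array([0.358, 0.181, 0.2  ]), array([0.361, 0.179, 0.24 ])]
edgeB [array([0.478, 0.097, 0.09 ]), array([0.476, 0.098, 0.2  ]), array([0.475, 0.099, 0.24 ])]
```

```bash
cat >> h.py <<'E'
from scipy.spatial.transform import Rotation as Ro
C=np.array([.4905,.239]);YAW=-38.6
def go(sx,sy,z,yaw=None,world=False):
    "delta rows (cm,deg) to spinner-frame x,y(m), z"
    o=observe();R=Ro.from_euler("xyz",o["orientation"],degrees=True)
    a=np.radians(YAW);p=np.array([sx,sy]) if world else C+[sx*np.cos(a)-sy*np.sin(a),sx*np.sin(a)+sy*np.cos(a)]
    G=Ro.from_euler("xyz",[180,0,180+YAW if yaw is None else yaw],degrees=True)
    print("cm",(R.inv().apply([*(p),z]-o["tool_pos"])*100).round(2),"rot",(R.inv()*G).as_rotvec(degrees=True).round(1))
def where():
    o=observe();a=np.radians(YAW);d=o["tool_pos"][:2]-C
    print(round(o["clock"],2),"sp",(1000*np.array([d@[np.cos(a),np.sin(a)],d@[-np.sin(a),np.cos(a)],o["tool_pos"][2]])).round(1),o["orientation"].round(1),"F",o["wrist_force"].round(1),"op",round(o["opening"],3),"grip",round(o["grip_force"],1))
E
python3 -c "
from h import *
go(0,0,.15);print(atz('top',203/4+174.6,209/4+149.6,.095),proj('top',[[.51,.44,0],[.47,.44,0],[.55,.44,0],[.51,.48,0],[.51,.40,0]])*800/512)"
```

```text
cm [-33.66 -12.01   8.09] rot [-0.1 -0.  12.7]
[0.48838815 0.23722637 0.095     ] [[268.6966617  306.76825975]
 [268.3652683  323.94046416]
 [269.02695679 289.65296782]
 [251.59569763 306.66088209]
 [285.8101241  306.87571589]]
```

Request:
send_rows(
  deltas=[
    [-6, -2.2, 0, 0, 0, 4, 70],
    [-12, -4.3, 0, 0, 0, 8, 70],
    [-18, -6.5, 0, 0, 0, 12.6, 70],
    [-24, -8.6, 2, 0, 0, 12.6, 70],
    [-29, -10.6, 5, 0, 0, 12.6, 70],
  ],
)

```text
clock: 0.82
tool_pos: [0.4532, 0.2756, 0.1849]
orientation: [179.8, 0.1, 141.4]
wrist_force: [0.6, 1.6, 0.0]
opening: 0.7
grip_force: 0.0
```

```bash
python3 -c "
from h import *
where();go(0,0,.12);go(0,0,.071)"
```

```text
0.82 sp [-52.    5.4 184.9] [1.798e+02 1.000e-01 1.414e+02] F [0.6 1.6 0. ] op 0.7 grip 0.0
cm [-5.19 -0.56  6.49] rot [0.2 0.1 0. ]
cm [-5.18 -0.57 11.39] rot [0.2 0.1 0. ]
```

Request:
send_rows(
  deltas=[
    [-5.0, -0.5, 3, 0, 0, 0, 70],
    [-5.0, -0.5, 8, 0, 0, 0, 70],
    [-5.0, -0.5, 11.3, 0, 0, 0, 70],
    [-5.0, -0.5, 11.3, 0, 0, 0, 70],
  ],
)

```text
clock: 1.32
tool_pos: [0.4845, 0.2407, 0.069]
orientation: [-179.7, -0.2, 141.4]
wrist_force: [0.0, 0.4, -0.5]
opening: 0.7
grip_force: 0.0
```

```bash
python3 -c "
from h import *
where();cv2.imwrite('pics/w1.png',cv2.resize(capture('wrist')[:,:,::-1],(640,480)))"
```

```text
1.32 sp [-5.8 -2.4 69. ] [-179.7   -0.2  141.4] F [ 0.   0.4 -0.5] op 0.7 grip 0.0
```

View pics/w1.png

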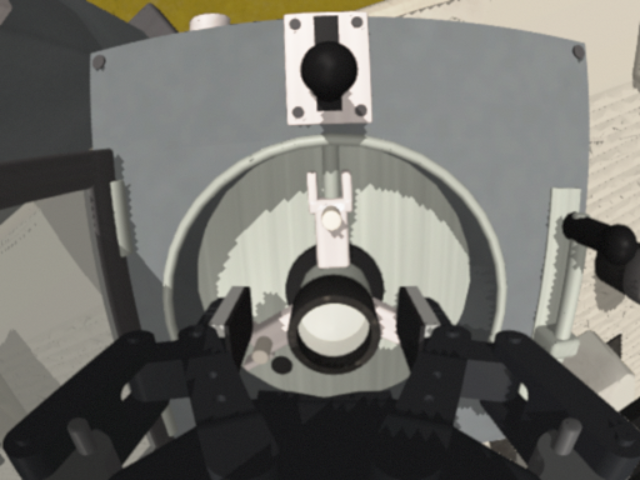

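The wrist view shows the ring at (334,322) between the pads at (235,320) and (415,320), and the lock knob straight ahead at (328,70), so the yaw is right. Next I close the gripper and lift.

Request:
send_rows(
  deltas=[
    [-0.3, 0, 0, 0, 0, 0, 25],
    [-0.3, 0, 0, 0, 0, 0, 0],
    [-0.3, 0, 0, 0, 0, 0, 0],
    [-0.3, 0, 0, 0, 0, 0, 0],
    [-0.3, 0, 0, 0, 0, 0, 0],
  ],
  force=25,
)

```text
clock: 2.0
tool_pos: [0.491, 0.2404, 0.0734]
orientation: [179.8, 0.2, 141.5]
wrist_force: [0.6, -0.5, 7.0]
opening: 0.381
grip_force: 25.0
```

Request:
send_rows(
  deltas=[
    [0, 0, -1, 0, 0, 0, 0],
    [0, 0, -3, 0, 0, 0, 0],
    [0, 0, -7, 0, 0, 0, 0],
    [0, 3, -11, 0, 0, 0, 0],
    [0, 8, -11, 0, 0, 0, 0],
  ],
)

```text
clock: 2.62
tool_pos: [0.5414, 0.3034, 0.1868]
orientation: [179.6, 0.2, 141.4]
wrist_force: [0.5, -0.9, -0.7]
opening: 0.379
grip_force: 25.1
```

```bash
python3 -c "
from h import *
where();go(.51,.44,.15,world=True,yaw=141.4)"
```

```text
2.62 sp [ -0.4  82.1 186.8] [179.6   0.2 141.4] F [ 0.5 -0.9 -0.7] op 0.379 grip 25.1
cm [10.99  8.69  3.69] rot [ 0.4  0.2 -0. ]
```

Request:
send_rows(
  deltas=[
    [4, 3, 0, 0, 0, 0, 0],
    [8, 6.5, 2, 0, 0, 0, 0],
    [11, 8.7, 6, 0, 0, 0, 0],
    [11, 8.7, 12, 0, 0, 0, 0],
    [11, 8.7, 16, 0, 0, 0, 0],
  ],
)

```text
clock: 3.25
tool_pos: [0.5055, 0.4391, 0.0192]
orientation: [-179.9, -0.0, 141.5]
wrist_force: [-0.5, -0.1, 0.7]
opening: 0.379
grip_force: 25.1
```

Request:
send_rows(
  deltas=[
    [0, 0, 1, 0, 0, 0, 0],
    [0, 0, 1.6, 0, 0, 0, 0],
    [0, 0, 2.0, 0, 0, 0, 0],
    [0, 0, 2.0, 0, 0, 0, 0],
  ],
)

```text
clock: 3.75
tool_pos: [0.5084, 0.4397, 0.0029]
orientation: [179.9, 0.0, 141.4]
wrist_force: [0.1, 0.8, -0.1]
opening: 0.379
grip_force: 27.3
```

Request:
send_rows(
  deltas=[
    [0, 0, 0.2, 0, 0, 0, 0],
    [0, 0, 0.3, 0, 0, 0, 0],
    [0, 0, 0.3, 0, 0, 0, 0],
  ],
)

```text
clock: 4.12
tool_pos: [0.5091, 0.4405, -0.0002]
orientation: [179.7, 0.1, 141.5]
wrist_force: [4.2, 4.3, 3.7]
opening: 0.377
grip_force: 27.3
```

Contact with the bench. I release, lift and check.

Request:
send_rows(
  deltas=[
    [0, 0, 0, 0, 0, 0, 45],
    [0, 0, 0, 0, 0, 0, 55],
    [0, 0, 0, 0, 0, 0, 60],
    [0, 0, -2, 0, 0, 0, 60],
    [0, 0, -8, 0, 0, 0, 60],
  ],
)

```text
clock: 4.75
tool_pos: [0.5046, 0.4372, 0.0756]
orientation: [-179.6, -0.1, 141.5]
wrist_force: [0.2, 0.4, 0.7]
opening: 0.6
grip_force: 0.0
```

Request:
send_rows(
  deltas=[
    [0, -3, -9, 0, 0, 0, 60],
    [2, -6, -9, 0, 0, 0, 50],
    [2, -11, -9, 0, 0, 0, 40],
    [2, -15, -9, 0, 0, 0, 40],
  ],
)

```text
clock: 5.25
tool_pos: [0.396, 0.3325, 0.1685]
orientation: [-179.9, -0.0, 141.5]
wrist_force: [0.6, 0.7, -0.9]
opening: 0.395
grip_force: 0.0
```

```bash
python3 -c "
from h import *
where();go(-.089,0,.086)
A=cv2.resize(capture('top')[150:250,130:230,::-1],(400,400))
B=cv2.resize(capture('wrist')[:,:,::-1],(400,300));B=np.vstack([B,np.zeros((100,400,3),np.uint8)])
cv2.imwrite('pics/c2.png',np.hstack([A,B]))"
```

```text
5.25 sp [-132.1   14.1  168.5] [-179.9   -0.   141.5] F [ 0.6  0.7 -0.9] op 0.395 grip 0.0
cm [-4.31 -1.41  8.25] rot [-0.1 -0.   0.1]
```

View pics/c2.png

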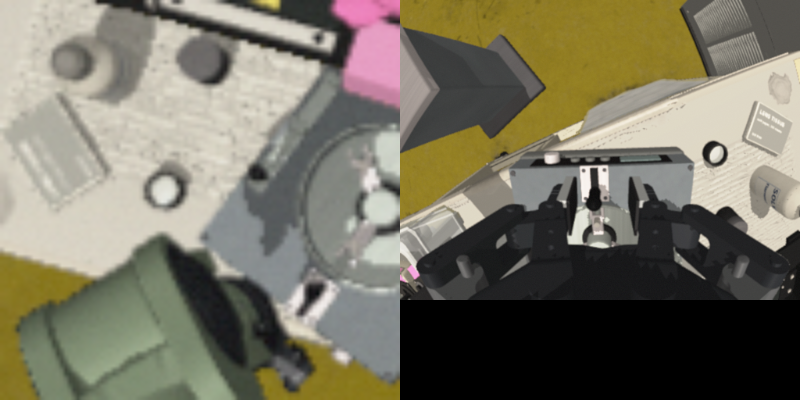

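The loupe stands upright on the bench at (163,190) in the crop. Now the lock knob.

Request:
send_rows(
  deltas=[
    [-4.3, -1.4, 0, 0, 0, 0, 40],
    [-4.3, -1.4, 3, 0, 0, 0, 40],
    [-4.3, -1.4, 8, 0, 0, 0, 40],
    [-4.3, -1.4, 8, 0, 0, 0, 20],
    [-4.3, -1.4, 8, 0, 0, 0, 0],
  ],
  force=30,
)

```text
clock: 5.98
tool_pos: [0.4198, 0.2943, 0.0866]
orientation: [-179.5, -0.1, 141.5]
wrist_force: [-1.3, -3.4, -21.1]
opening: 0.161
grip_force: 29.3
```

Request:
send_rows(
  deltas=[
    [0, 0, 0, 0, 0, 0, 0],
    [0, 0, 0, 0, 0, 0, 0],
    [0, 0, 0, 0, 0, 0, 0],
  ],
)

```text
clock: 6.35
tool_pos: [0.4199, 0.2944, 0.0867]
orientation: [-179.6, -0.1, 141.5]
wrist_force: [-2.7, -4.7, -23.8]
opening: 0.162
grip_force: 29.3
```

```bash
python3 -c "
from h import *
where()"
```

```text
6.35 sp [-89.7  -0.8  86.7] [-1.796e+02 -1.000e-01  1.415e+02] F [ -2.7  -4.7 -23.8] op 0.162 grip 29.3
```

Request:
send_rows(
  deltas=[
    [0, 0, 0.2, 0, 0, 0, 0],
    [0.8, 0, 0.2, 0, 0, 0, 0],
    [1.6, 0, 0.2, 0, 0, 0, 0],
    [2.2, 0, 0.2, 0, 0, 0, 0],
    [2.4, 0, 0.2, 0, 0, 0, 0],
  ],
)

```text
clock: 6.98
tool_pos: [0.4023, 0.3078, 0.0864]
orientation: [-179.5, 0.2, 141.4]
wrist_force: [-1.3, -14.4, -10.9]
opening: 0.162
grip_force: 30.3
```

```bash
python3 -c "
from h import *
where()"
```

```text
6.97 sp [-111.8   -1.2   86.4] [-179.5    0.2  141.4] F [ -1.3 -14.4 -10.9] op 0.162 grip 30.3
```

Request:
send_rows(
  deltas=[
    [0.3, 0, 0, 0, 0, 0, 0],
    [0.4, 0, 0, 0, 0, 0, 0],
    [0.4, 0, 0, 0, 0, 0, 0],
  ],
)

```text
clock: 7.35
tool_pos: [0.4021, 0.3081, 0.0864]
orientation: [-179.5, 0.6, 141.3]
wrist_force: [4.3, -20.3, -12.2]
opening: 0.159
grip_force: 30.2
```

```bash
python3 -c "
from h import *
where()"
```

```text
7.35 sp [-112.2   -1.2   86.4] [-179.5    0.6  141.3] F [  4.3 -20.3 -12.2] op 0.159 grip 30.2
```

Request:
send_rows(
  deltas=[
    [-0.4, 0, 0, 0, 0, 0, 30],
    [-0.4, 0, 0, 0, 0, 0, 40],
    [-0.4, 0, -5, 0, 0, 0, 40],
    [-4, 1.5, -6, 0, 0, 0, 10],
    [-8, 3.2, -6, 0, 0, 0, 0],
  ],
)

```text
clock: 7.98
tool_pos: [0.487, 0.2913, 0.1505]
orientation: [179.5, 0.2, 141.6]
wrist_force: [-0.2, 1.1, 0.0]
opening: 0.007
grip_force: 0.0
```

Request:
send_rows(
  deltas=[
    [0, 0, 0, 0, 0, 0, 0],
    [0, 0, 0, 0, 0, 0, 0],
  ],
)

```text
clock: 8.22
tool_pos: [0.4839, 0.2899, 0.1473]
orientation: [179.9, 0.0, 141.5]
wrist_force: [-0.0, 0.5, 0.5]
opening: 0.003
grip_force: 0.0
```

```bash
python3 -c "
from h import *
where();go(-.036,.032,.063);cv2.imwrite('pics/w3.png',cv2.resize(capture('wrist')[:,:,::-1],(640,480)))"
```

```text
8.22 sp [-36.9  35.6 147.3] [179.9   0.  141.5] F [-0.   0.5  0.5] op 0.003 grip 0.0
cm [-0.09 -0.38  8.43] rot [0.1 0.  0.1]
```

View pics/w3.png

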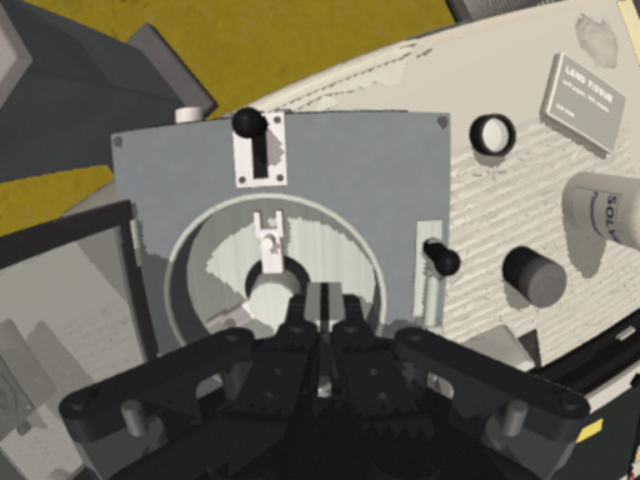

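The lock knob is at the outer end of its slot (250,122), and the shut fingertips are over the bowl's left side. I descend beside the front arm's pin.

Request:
send_rows(
  deltas=[
    [-0.1, -0.4, 4, 0, 0, 0, 0],
    [-0.1, -0.4, 7, 0, 0, 0, 0],
    [-0.1, -0.4, 8.3, 0, 0, 0, 0],
    [-0.1, -0.4, 8.3, 0, 0, 0, 0],
  ],
)

```text
clock: 8.78
tool_pos: [0.4811, 0.2856, 0.0632]
orientation: [-179.9, -0.0, 141.5]
wrist_force: [-0.3, -0.1, 0.4]
opening: 0.003
grip_force: 0.0
```

```bash
python3 -c "
from h import *
where()"
```

```text
8.78 sp [-36.4  30.5  63.2] [-179.9   -0.   141.5] F [-0.3 -0.1  0.4] op 0.003 grip 0.0
```

Request:
send_rows(
  deltas=[
    [0, -4.2, 0, 0, 0, 0, 0],
    [0, -5.6, -2.5, 0, 0, 0, 0],
    [1, -5.6, -8, 0, 0, 0, 0],
    [5, -3, -10, 0, 0, 0, 0],
    [10, 0, -12, 0, 0, 0, 0],
  ],
)

```text
clock: 9.4
tool_pos: [0.4048, 0.349, 0.1868]
orientation: [179.7, 0.1, 141.3]
wrist_force: [1.6, -0.1, 0.2]
opening: 0.001
grip_force: 0.0
```

```bash
cat > watch.py <<'E'
from h import *
where()
P=[[*(C+.05*np.array([np.cos(t),np.sin(t)])),.059] for t in np.linspace(0,2*np.pi,360,endpoint=False)]
def prof(n):
    g=capture(n).astype(np.float32).sum(2);p=proj(n,P).astype(np.float32);return cv2.remap(g,p[:,0].copy(),p[:,1].copy(),cv2.INTER_LINEAR).ravel()
k=int(__import__("sys").argv[1]);pr=[prof("top") for _ in range(k)]
fold=lambda q:q-q.mean()
for a,b in zip(pr,pr[1:]):
    c=np.fft.ifft(np.fft.fft(fold(b))*np.conj(np.fft.fft(fold(a)))).real
    print(round(float(np.abs(a-b).mean()),1),end=" ")
ims=[cv2.resize(capture(n)[y:y+70,x:x+70,::-1],(300,300)) for n,y,x in(("top",168,192),("scene",122,200))]
cv2.imwrite("pics/watch.png",np.hstack(ims))
E
python3 watch.py 8
```

```text
9.4 sp [-135.6   32.5  186.8] [1.797e+02 1.000e-01 1.413e+02] F [ 1.6 -0.1  0.2] op 0.001 grip 0.0
52.0 43.1 50.6 54.4 40.6 35.7 44.6
```

View pics/watch.png

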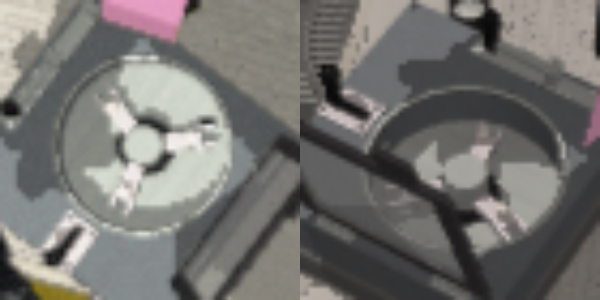

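The chuck is spinning: three arms are visible around (143,147) with the lock knob out at (70,240). I'll track its turn.

```bash
cat > track.py <<'E'
from h import *
import sys
def prof():
    g=capture("top").astype(np.float32);g=g[...,0]-g[...,1];s=0
    for r in(.025,.03,.035,.045):
        P=[[*(C+r*np.array([np.cos(t),np.sin(t)])),.059] for t in np.radians(np.arange(360))]
        p=proj("top",P).astype(np.float32);s=s+cv2.remap(g,p[:,0].copy(),p[:,1].copy(),cv2.INTER_LINEAR).ravel()
    return s
a=[];t0=observe()["clock"]
for _ in range(int(sys.argv[1])):
    f=prof();a.append(np.degrees(-np.angle(np.sum(f*np.exp(-3j*np.radians(np.arange(360))))*1)/3) )
a=np.array(a);u=np.unwrap(-a*-1*3*np.pi/180)/3*180/np.pi
u=np.unwrap(np.radians(a)*3)/3
print(t0,np.degrees(u).round(1).tolist())
E
python3 track.py 40
```

```text
9.9 [-26.6, -1.0, 24.3, 52.1, 76.6, 99.9, 123.4, 147.8, 172.4, 195.3, 216.3, 237.1, 259.3, 282.0, 302.7, 322.9, 340.4, 359.7, 379.2, 398.3, 418.1, 434.9, 452.0, 467.7, 484.2, 501.7, 518.3, 535.1, 549.7, 564.4, 577.3, 591.9, 604.7, 618.8, 632.7, 647.2, 660.2, 672.4, 683.2, 694.6]
```

Over two turns already. While it runs down, I move round to the outside of the lid, going over its top.

Request:
send_rows(
  deltas=[
    [0, 0, -4, 0, 0, 0, 0],
    [0, 0, -8, 0, 0, 0, 0],
    [0, 0, -12, 0, 0, 0, 0],
    [-1.5, -4, -12.5, 0, 0, 0, 0],
    [-4, -9, -12.5, 0, 0, 0, 0],
  ],
)

```text
clock: 12.52
tool_pos: [0.3792, 0.2521, 0.3092]
orientation: [179.9, 0.1, 141.6]
wrist_force: [1.3, -0.9, -0.9]
opening: 0.003
grip_force: 0.0
```

Request:
send_rows(
  deltas=[
    [-2.5, -4, 0, 0, 0, 0, 0],
    [-5, -8, 0, 0, 0, 0, 0],
    [-7.5, -11.5, 0, 0, 0, 0, 0],
    [-9, -11.5, 0, 0, 0, 0, 0],
    [-9, -11.5, 0, 0, 0, 0, 0],
  ],
)

```text
clock: 13.15
tool_pos: [0.3787, 0.1061, 0.3086]
orientation: [179.9, 0.0, 141.4]
wrist_force: [-0.2, 0.5, 0.1]
opening: 0.002
grip_force: 0.0
```

```bash
python3 -c "
from h import *
where();go(0,-.165,.2)"; python3 track.py 10
```

```text
13.15 sp [  -4.5 -173.6  308.6] [179.9   0.  141.4] F [-0.2  0.5  0.1] op 0.002 grip 0.0
cm [-0.44  0.85 10.86] rot [ 0.1  0.  -0. ]
13.15 [-53.5, -48.1, -43.3, -38.5, -34.4, -30.4, -26.5, -23.0, -19.5, -15.7]
```

Request:
send_rows(
  deltas=[
    [-0.4, 0.5, 5, 0, 0, 0, 0],
    [-0.4, 0.5, 10.4, 0, 0, 0, 0],
    [-0.4, 0.5, 10.4, 0, 0, 0, 0],
    [-0.4, 0.5, 10.4, 0, 0, 0, 0],
    [-0.4, 0.5, 10.4, 0, 0, 0, 0],
  ],
)

```text
clock: 14.28
tool_pos: [0.3858, 0.1079, 0.2066]
orientation: [179.8, 0.2, 141.5]
wrist_force: [0.8, -0.4, -0.3]
opening: 0.001
grip_force: 0.0
```

Request:
send_rows(
  deltas=[
    [0, 0, 0, 0, 0, 0, 0],
    [0, 0, 0, 0, 0, 0, 0],
    [0, 0, 0, 0, 0, 0, 0],
    [0, 0, 0, 0, 0, 0, 0],
    [0, 0, 0, 0, 0, 0, 0],
  ],
)

```text
clock: 14.9
tool_pos: [0.3839, 0.1077, 0.2044]
orientation: [-180.0, -0.0, 141.5]
wrist_force: [-0.4, -0.5, 0.3]
opening: 0.003
grip_force: 0.0
```

Request:
send_rows(
  deltas=[
    [0, 0, 0, 0, 0, 0, 0],
    [0, 0, 0, 0, 0, 0, 0],
    [0, 0, 0, 0, 0, 0, 0],
    [0, 0, 0, 0, 0, 0, 0],
    [0, 0, 0, 0, 0, 0, 0],
  ],
)

```text
clock: 15.52
tool_pos: [0.384, 0.1077, 0.2045]
orientation: [180.0, 0.0, 141.5]
wrist_force: [0.0, 0.4, -0.1]
opening: 0.003
grip_force: 0.0
```

```bash
python3 track.py 12; python3 -c "
from h import *
where()"
```

```text
15.525 [16.0, 15.3, 15.1, 16.0, 15.8, 15.3, 15.1, 15.4, 15.1, 15.9, 15.5, 15.7]
16.12 sp [  -1.4 -169.1  204.4] [-180.    -0.   141.5] F [-0.1 -0.4  0.2] op 0.0 grip 0.0
```

The chuck is at rest. Now I swing the lid.

Request:
send_rows(
  deltas=[
    [0, 2, 0, 0, 0, 0, 0],
    [0, 4, 0, 0, 0, 0, 0],
    [0, 6, -1.2, 0, 0, 0, 0],
    [0, 8, -2.4, 0, 0, 0, 0],
    [0, 10.2, -2.4, 0, 0, 0, 0],
  ],
)

```text
clock: 16.75
tool_pos: [0.4484, 0.1889, 0.2288]
orientation: [-180.0, 0.0, 141.5]
wrist_force: [-1.7, -2.0, -0.0]
opening: -0.001
grip_force: 0.9
```

```bash
python3 -c "
from h import *
where()"
```

```text
16.75 sp [ -1.6 -65.4 228.8] [-180.     0.   141.5] F [-1.7 -2.  -0. ] op -0.001 grip 0.9
```

Request:
send_rows(
  deltas=[
    [0, 1.9, 0.5, 0, 0, 0, 0],
    [0, 3.7, 1.35, 0, 0, 0, 0],
    [0, 5.4, 2.4, 0, 0, 0, 0],
    [0, 6.9, 3.65, 0, 0, 0, 0],
    [0, 8.2, 5.1, 0, 0, 0, 0],
  ],
)

```text
clock: 17.38
tool_pos: [0.4993, 0.2524, 0.1764]
orientation: [180.0, 0.0, 141.5]
wrist_force: [0.4, 0.1, 1.6]
opening: 0.001
grip_force: 0.7
```

Request:
send_rows(
  deltas=[
    [0, 1.2, 1.55, 0, 0, 0, 0],
    [0, 2.1, 3.3, 0, 0, 0, 0],
    [0, 2.8, 5.1, 0, 0, 0, 0],
    [0, 3.2, 7.0, 0, 0, 0, 0],
    [0, 3.4, 8.5, 0, 0, 0, 0],
  ],
)

```text
clock: 18.0
tool_pos: [0.5196, 0.2781, 0.091]
orientation: [-180.0, -0.0, 141.5]
wrist_force: [-0.2, 0.1, 1.3]
opening: -0.001
grip_force: 0.5
```

```bash
python3 -c "
from h import *
where()
ims=[cv2.resize(capture(n)[y:y+100,x:x+100,::-1],(400,400)) for n,y,x in(('top',150,175),('scene',110,180))]
cv2.imwrite('pics/lid.png',np.hstack(ims))"
```

```text
18.0 sp [-1.7 48.8 91. ] [-180.    -0.   141.5] F [-0.2  0.1  1.3] op -0.001 grip 0.5
```

View pics/lid.png

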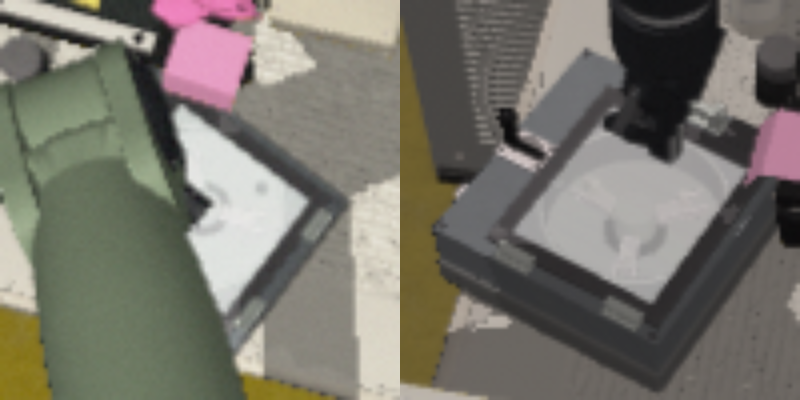

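The lid is almost shut, with the fingers on its free edge at (650,135) in the right half. I press down the last few mm.

Request:
send_rows(
  deltas=[
    [0, 0, 0.3, 0, 0, 0, 0],
    [0, 0, 0.5, 0, 0, 0, 0],
    [0, 0, 0.6, 0, 0, 0, 0],
    [0, 0, 0.6, 0, 0, 0, 0],
  ],
)

```text
clock: 18.6
tool_pos: [0.52, 0.2782, 0.0868]
orientation: [180.0, 0.0, 141.5]
wrist_force: [-0.0, -0.7, 0.3]
opening: 0.002
grip_force: 0.2
```

Request:
send_rows(
  deltas=[
    [0, 0, 0.2, 0, 0, 0, 0],
    [0, 0, 0.4, 0, 0, 0, 0],
    [0, 0, 0.4, 0, 0, 0, 0],
  ],
)

```text
clock: 18.98
tool_pos: [0.5202, 0.2784, 0.0843]
orientation: [179.9, 0.1, 141.5]
wrist_force: [-4.8, -1.8, 13.5]
opening: -0.005
grip_force: 6.8
```

```bash
python3 -c "
from h import *
where()"
```

```text
18.98 sp [-1.4 49.3 84.3] [1.799e+02 1.000e-01 1.415e+02] F [-4.8 -1.8 13.5] op -0.005 grip 6.8
```

Request:
send_rows(
  deltas=[
    [0, 0, -3, 0, 0, 0, 0],
    [1, 0, -6.5, 0, 0, 0, 0],
    [4, 2.5, -7, 0, 0, 0, 0],
    [7.4, 4.9, -7, 0, 0, 0, 0],
    [7.4, 4.9, -7, 0, 0, 0, 0],
  ],
)

```text
clock: 19.6
tool_pos: [0.4916, 0.3651, 0.1524]
orientation: [180.0, -0.0, 141.7]
wrist_force: [1.0, 0.0, 0.4]
opening: -0.001
grip_force: 0.0
```

```bash
python3 -c "
from h import *
where();go(-.075,.098,.102);cv2.imwrite('pics/w5.png',cv2.resize(capture('wrist')[:,:,::-1],(640,480)))"
```

```text
19.6 sp [-77.8  99.2 152.4] [180.   -0.  141.7] F [1.  0.  0.4] op -0.001 grip 0.0
cm [-0.28 -0.13  5.04] rot [ 0.  -0.   0.3]
```

View pics/w5.png

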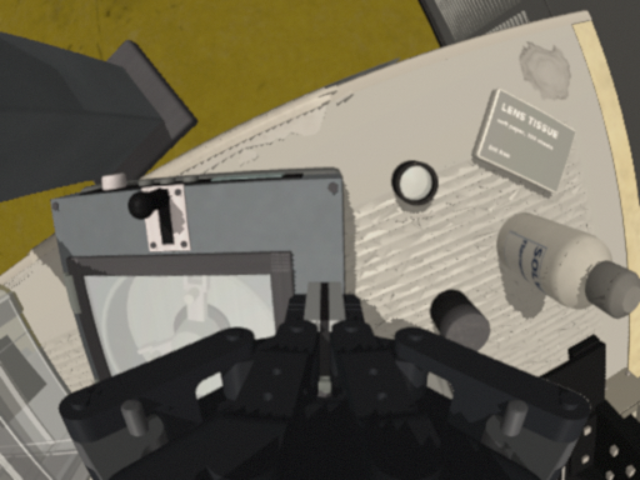

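The fingertips are above the left deck in front of the bolt knob, and the lid is flat on the deck. I descend and push to the back.

Request:
send_rows(
  deltas=[
    [0, -0.1, 3, 0, 0, 0, 0],
    [0, -0.1, 5, 0, 0, 0, 0],
    [-1, -0.1, 5, 0, 0, 0, 0],
    [-2, -0.1, 5, 0, 0, 0, 0],
    [-3, -0.1, 5, 0, 0, 0, 0],
  ],
)

```text
clock: 20.27
tool_pos: [0.5163, 0.3427, 0.1032]
orientation: [179.9, -0.0, 141.4]
wrist_force: [-2.1, 0.7, -0.9]
opening: -0.002
grip_force: 0.9
```

Request:
send_rows(
  deltas=[
    [-0.7, 0, 0, 0, 0, 0, 0],
    [-1.4, 0, 0, 0, 0, 0, 0],
    [-2.0, 0, 0, 0, 0, 0, 0],
    [-2.6, 0, 0, 0, 0, 0, 0],
    [-2.9, 0, 0, 0, 0, 0, 0],
  ],
)

```text
clock: 20.9
tool_pos: [0.5354, 0.3279, 0.1028]
orientation: [179.9, -0.5, 141.6]
wrist_force: [-11.3, 11.2, 6.6]
opening: 0.003
grip_force: 8.1
```

```bash
python3 -c "
from h import *
where()"
```

```text
20.9 sp [-20.4  97.5 102.8] [179.9  -0.5 141.6] F [-11.3  11.2   6.6] op 0.003 grip 8.1
```

Request:
send_rows(
  deltas=[
    [-0.3, 0, 0, 0, 0, 0, 0],
    [-0.5, 0, 0, 0, 0, 0, 0],
    [-0.5, 0, 0, 0, 0, 0, 0],
  ],
)

```text
clock: 21.28
tool_pos: [0.5356, 0.3277, 0.1029]
orientation: [179.9, -0.9, 141.8]
wrist_force: [-17.8, 16.1, 10.7]
opening: -0.004
grip_force: 11.8
```

```bash
python3 -c "
from h import *
where()"
```

```text
21.27 sp [-20.1  97.5 102.9] [179.9  -0.9 141.8] F [-17.8  16.1  10.7] op -0.004 grip 11.8
```

Request:
send_rows(
  deltas=[
    [0.8, 0, 0, 0, 0, 0, 0],
    [2.5, 0, 0, 0, 0, 0, 0],
    [4, 0, -4, 0, 0, 0, 0],
    [8, 0, -9, 0, 0, 0, 0],
    [14, 0, -12, 0, 0, 0, 0],
  ],
)

```text
clock: 21.9
tool_pos: [0.4374, 0.4064, 0.2222]
orientation: [179.8, 0.1, 141.3]
wrist_force: [1.1, 1.1, 0.0]
opening: 0.002
grip_force: 0.0
```

Request:
send_rows(
  deltas=[
    [5, 0, -2, 0, 0, 0, 0],
    [8, 0, -2, 0, 0, 0, 0],
    [8, 0, -2, 0, 0, 0, 0],
  ],
)

```text
clock: 22.28
tool_pos: [0.3723, 0.4567, 0.2401]
orientation: [180.0, 0.0, 141.6]
wrist_force: [0.2, -0.4, -0.4]
opening: -0.006
grip_force: 0.0
```

```bash
python3 -c "
from h import *
where()
ims=[cv2.resize(capture(n)[y:y+100,x:x+100,::-1],(400,400),interpolation=cv2.INTER_CUBIC) for n,y,x in(('top',150,165),('scene',100,190))]
cv2.imwrite('pics/end.png',np.hstack(ims))"
```

```text
22.27 sp [-228.2   96.4  240.1] [180.    0.  141.6] F [ 0.2 -0.4 -0.4] op -0.006 grip 0.0
```

View pics/end.png

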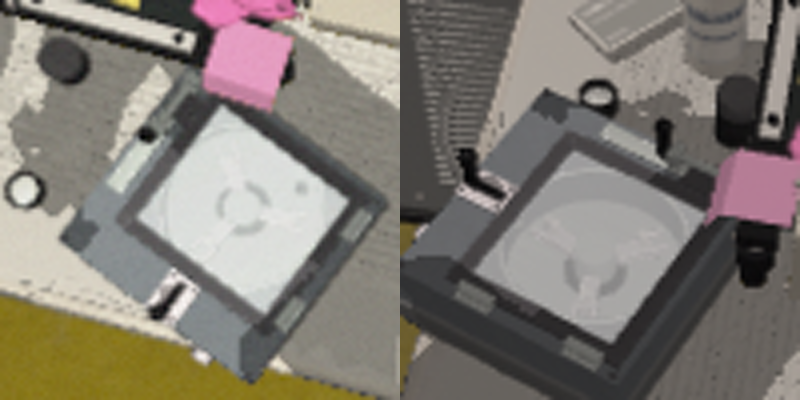

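The lid is shut and the bolt knob has moved back to (147,132) in the top crop. The loupe and the other items are in place. I check the bolt travel numerically before signing off.

```bash
python3 -c "
from h import *
a=atz('top',175+78/4-.4,150+173/4-.4,.115);b=atz('top',165+147/4-.4,150+132/4-.4,.115)
c=atz('scene',180+259/4-.4,110+64/4-.4,.115);d=atz('scene',190+264/4-.4,100+127/4-.4,.115)
for p,q in((a,b),(c,d)):
  print((q-p)[:2]@[.7815,-.624],(q-C0)[:2]@[.7815,-.624] if 0 else (q[:2]-C)@[.7815,-.624])"
```

```text
0.042088338340601196 -0.0006579672845241628
0.041446254491875265 -0.0023109046274638716
```

```bash
python3 -c "
from bench import *
print(ticket.sign_off())"
```

```text
the job is handed in; nothing more can be done
None
```

I've handed the job in: the loupe stands on the bench, the lock is fully out, the chuck spun more than two turns and stopped, and the lid is shut with its bolt against the end stop (about 42 mm of travel measured from the images), at 22 s on the robot's clock; the sign-off gave no verdict.

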